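Sort the miniature planters into their sample trays

ROBOT

A 6-joint arm with a two-finger parallel gripper is mounted at the origin on the work surface. World frame = base frame: x ahead of the robot, y to its left, z up, the work surface at z = 0. Lengths are in m, angles in rad, forces in N, time in s.
With the tool pointing down it reaches from about 0.325 to 0.875 m from the base axis. Payload 4.4 kg.
Tool frame: the origin (TCP) lies on the centre line of the jaws, within the pads' length; the fingertips stand 25 mm ahead of it and the grasp point (between the pads) lies 6 mm ahead of it; z points along the fingers, y is the direction in which the jaws open and shut (so a half turn about z gives the same grasp; the last joint's range is limited). The gripper opens to 85 mm and grips with 20 to 120 N. Pads are 22 mm wide; open, the fingers measure 114 mm over their backs; the gripper's body (76 mm by 85 mm) begins 54 mm behind the grasp point. The pads swing forward as they close: fully open they stand 13 mm farther back than shut.
Start: joints at [-1.421, 0.207, 1.542, -0, 1.393, -0.15], TCP at [0.17, -0.549, 0.256] pointing down, gripper open.
Joint ranges: [-2.73, 2.73], [-0.86, 2.22], [0.23, 2.46], [-1.11, 4.25], [0.08, 2.63], [-2.82, 2.82]. Speed limits (rad/s): [2.79, 2.79, 3.14, 3.14, 3.14, 3.14].

INTERFACE

Orientations are given as a unit quaternion [x, y, z, w].
In Python, from workcell import readout, eyes, ticket gives the robot as it stands.
- The arm moves only by the tool carry_out, never from a script. Its arguments are lists of equal length, an entry for each row: "linear": the shift along the tool's x, y, z in units of 25 mm (1.0 is 25 mm), a list of three; "rot": the turn, a rotation vector about the tool's x, y, z in units of 6 degrees (1.0 is 6 degrees), a list of three; "grip": the opening, from 0 (shut) to 1 (fully open). In form: {"linear": [[dx, dy, dz], ...], "rot": [[wx, wy, wz], ...], "grip": [grip, ...]}. A call has 1 to 12 rows; each row is the pose to reach, as a shift and turn from the pose measured when the call began, along the tool's axes at that moment; what a row does not reach only later rows make up. A row lasts 1/10 s, in which the tool goes at most 50 mm and 8.59 degrees, less where a joint would pass 70% of its speed; a pose out of reach is approached as far as the arm can. A call with a gripper value outside its range is refused whole. The fingers move at their own pace and stop on an object; "grip_force" is the grip in N (left out, the last holds). Time passes only in rows, so rows that repeat a pose let the fingers close. It gives the time, the measured TCP pose, the force and the opening at its end, in the units of the state.
- readout.sense(): the state, without advancing time (a new reading comes with each control period).
- eyes.capture(name): name is "side" or "top" or "wrist"; returns (picture, depth): 480x640x3 uint8, red, green, blue; 480x640 float32, m along the optical axis (not along the pixel's ray), 0 where there is no reading.
- eyes.camera_model(name): a dict with "camera_matrix" (3x3 intrinsics, pixels), "eye" and "attitude" of the camera in the world. Camera axes: x right, y up, looking along -z (the intrinsics and any distortion apply to the point x, -y, -z); pixel columns grow to the right and rows downward; lengths in m; the calibration is good to about 2 mm. The wrist camera is an equidistant fisheye: a pixel r from the principal point sees the ray r / f radians off the axis. A picture is of the moment at which its call begins: read the wrist's pose just before it. camera_model takes no time and is no camera call; for the wrist camera it gives the pose at the moment of the call.
- ticket.sign_off(): hands the job in, once; it reports no verdict.
The state is a dict: "clock": time; "qpos": joint angles; "dq": joint speeds; "joint_efforts": joint torques, N m; "position": TCP position; "tool_rot": TCP orientation; "wrist_force": force on the tool from outside, world axes, zero at the start; "moment": the same for the moment, N m; "opening": finger opening in m.
Only numpy, scipy, OpenCV 4.12 (cv2) and the standard library are available. Lean on these libraries where they do the work, as an engineer would, in place of code of your own. Each camera call takes 0.05 s, during which the arm holds its last target. There are 200 camera calls.

TASK

Sort the five loose miniature pots: stand each one upright in a bay of the tray whose fixed sample pot has the same shape, one pot to a bay (either bay will do; one bay stays empty). Set the pots down, do not drop or throw them, and leave the bud vase standing where it is.

Things in the scene. Friction and masses are not known exactly. Their poses are not given: they have to be found in the camera images.
- tray_round: Fixed grey tray, outline x -41 to 128, y -80 to 80 mm. Origin on its underside, midway between two open bays with centres at y = -39 and 39 mm, x = 0 (z up). Bay: 74 x 74 mm inside, floor 6 mm and tops of the 4 mm walls 14 mm above the table. On the ledge behind, at x = 95, y = 0, is fixed a sample of the kind it takes: a low round pot, 50 mm across, 50 mm high.
- tray_square: Fixed grey tray, outline x -41 to 128, y -80 to 80 mm. Origin on its underside, midway between two open bays with centres at y = -39 and 39 mm, x = 0 (z up). Bay: 74 x 74 mm inside, floor 6 mm and tops of the 4 mm walls 14 mm above the table. On the ledge behind, at x = 95, y = 0, is fixed a sample of the kind it takes: a low square pot, 46 x 46 mm, 50 mm high.
- tray_tall: Fixed grey tray, outline x -41 to 128, y -80 to 80 mm. Origin on its underside, midway between two open bays with centres at y = -39 and 39 mm, x = 0 (z up). Bay: 74 x 74 mm inside, floor 6 mm and tops of the 4 mm walls 14 mm above the table. On the ledge behind, at x = 95, y = 0, is fixed a sample of the kind it takes: a slim tall round pot, 36 mm across, 75 mm high.
- pot_round_1: Loose teal-glazed miniature pot, open-topped with straight 4 mm walls, about 0.1 kg, standing upright: a low round pot, 50 mm across, 50 mm high. Origin at the centre of its underside, z up.
- pot_round_2: Loose teal-glazed miniature pot, open-topped with straight 4 mm walls, about 0.1 kg, standing upright: a low round pot, 50 mm across, 50 mm high. Origin at the centre of its underside, z up.
- pot_square_1: Loose teal-glazed miniature pot, open-topped with straight 4 mm walls, about 0.1 kg, standing upright: a low square pot, 46 x 46 mm, 50 mm high. Origin at the centre of its underside, z up; its flat sides face along its x and y axes.
- pot_square_2: Loose teal-glazed miniature pot, open-topped with straight 4 mm walls, about 0.1 kg, standing upright: a low square pot, 46 x 46 mm, 50 mm high. Origin at the centre of its underside, z up; its flat sides face along its x and y axes.
- pot_tall_1: Loose teal-glazed miniature pot, open-topped with straight 4 mm walls, about 0.1 kg, standing upright: a slim tall round pot, 36 mm across, 75 mm high. Origin at the centre of its underside, z up.
- bud_vase: Bystander among the pots: loose teal-glazed bud vase, bulbous body 48 mm across with a thin closed neck, 76 mm high. Origin at the centre of its underside, z up. It belongs in no tray.
Mind the look-alikes: they are no part of the job. What is shaped like the pot_square_1 but purple is not meant.

How it is judged:
By the outcome, as a careful person would: the job done as asked, in the order asked, and still so for the second after the job is handed in, with the robot touching nothing.
It also fails if it takes over 106 s, if anything falls off the work surface, if the arm or the gripper's body presses on something with over 40 N, if the wrist force passes 120 N, or if a joint passes its speed limit or range.

## Working session

There is one attempt and no reset: what is moved stays moved. The work goes in short steps, Python scripts to look and compute and a tool call to move; the robot and the scene stay as the last step left them, time stands still between calls to the robot, and variables do not carry over. Pictures are saved under pics/ and viewed, about 12 in all and at most 16, crops included, and the job is handed in when it is done.

Besides the shell and the picture viewer there is one more tool, called after "Emit:" in YAML: its name, and indented under it one key for each argument. carry_out: Moves the arm, as the interface text tells. Its arguments: {"type":"object","properties":{"linear":{"type":"array"},"rot":{"type":"array"},"grip":{"type":"array"},"grip_force":{"type":"number"}},"required":["linear","rot","grip"]}

```bash
ls; mkdir -p pics
python3 - <<'E'
from workcell import readout, eyes
import cv2,numpy as np
print(readout.sense())
for n in("top","side"):
    p,d=eyes.capture(n); cv2.imwrite(f"pics/{n}0.png",p[...,::-1]); np.savez(f"{n}0.npz",p=p,d=d)
    print(n,eyes.camera_model(n))
E
```

```text
pics
{'clock': 0.0, 'qpos': array([-1.42151867e+00,  2.07437076e-01,  1.54299499e+00, -7.09545222e-06,
        1.39350814e+00, -1.50518745e-01]), 'dq': array([ 0.00027222,  0.00026912,  0.00064331,  0.00080795, -0.00078461,
       -0.00022622]), 'joint_efforts': array([-6.89778462e-04, -3.83034897e+01, -2.91597819e+01, -3.01493428e-04,
        1.03639692e-02, -1.50090261e-05]), 'position': array([ 0.16968076, -0.54863916,  0.25509655]), 'tool_rot': array([ 9.88785510e-01,  1.49337994e-01, -2.76299714e-06, -1.17378126e-03]), 'wrist_force': array([ 0.04053592,  0.29509226, -0.13400102]), 'moment': array([ 0.00497084, -0.05088329, -0.07281432]), 'opening': 0.08556678266766068}
top {'camera_matrix': array([[592.88797518,   0.        , 313.26207247],
       [  0.        , 592.88797518, 247.87258664],
       [  0.        ,   0.        ,   1.        ]]), 'eye': array([ 0.35553568, -0.00797869,  1.0382134 ]), 'attitude': array([-0.05964318,  0.03924423,  0.70541207, -0.70519245])}
side {'camera_matrix': array([[540.41651551,   0.        , 316.89209959],
       [  0.        , 540.41651551, 248.0966102 ],
       [  0.        ,   0.        ,   1.        ]]), 'eye': array([0.18630487, 0.86395996, 0.80687992]), 'attitude': array([-0.06850278,  0.41017275,  0.89323215, -0.17088596])}
```

View pics/top0.png

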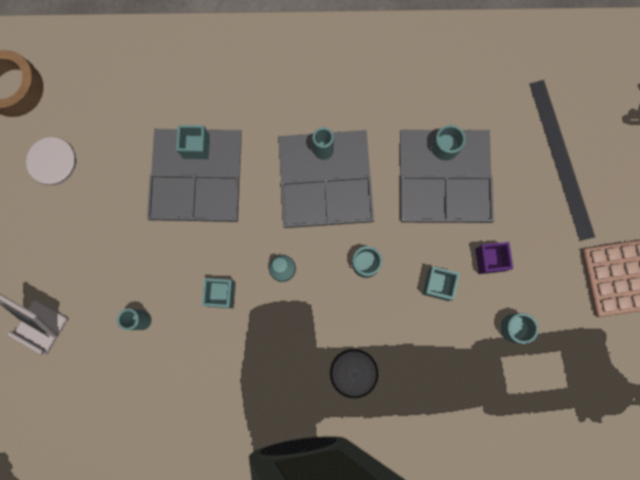

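View pics/side0.png

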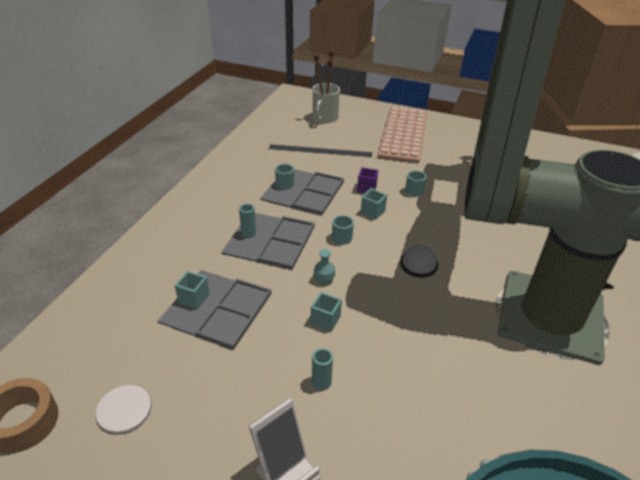

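The top view shows these pots. Columns run toward -y and rows run toward the robot.
- Tall: (128,319)
- Squares: (218,293) and (442,283)
- Rounds: (367,262) and (520,328)
- Vase: (282,268)
- Purple decoy: (495,257)

The trays are square (195,175), tall (325,180) and round (446,176). The side view agrees, and all pots are standing upright.

```bash
cat > h.py <<'E'
import numpy as np,cv2
from scipy.spatial.transform import Rotation as R
from workcell import readout,eyes
def cloud(n,d):
    m=eyes.camera_model(n);K=m["camera_matrix"]
    v,u=np.mgrid[:480,:640]
    c=np.stack([(u-K[0,2])/K[0,0]*d,-(v-K[1,2])/K[1,1]*d,-d],-1)
    return c@R.from_quat(m["attitude"]).as_matrix().T+m["eye"]
def project(n,P):
    m=eyes.camera_model(n);K=m["camera_matrix"]
    c=(np.atleast_2d(P)-m["eye"])@R.from_quat(m["attitude"]).as_matrix()
    return np.stack([K[0,2]+K[0,0]*c[:,0]/-c[:,2],K[1,2]-K[1,1]*c[:,1]/-c[:,2]],-1)
def teal(p):
    h=cv2.cvtColor(p,cv2.COLOR_RGB2HSV)
    return cv2.inRange(h,(75,60,25),(105,255,255))
def pots(n,p,d,amin=150):
    X=cloud(n,d);k,L,s,c=cv2.connectedComponentsWithStats(teal(p))
    for i in range(1,k):
        if s[i,4]<amin or s[i,4]>5000: continue
        P=X[(L==i)&(d>0)]; zt=np.percentile(P[:,2],95)
        T=P[P[:,2]>zt-.006][:,:2].astype(np.float32)*1000
        r=cv2.minAreaRect(T); e=cv2.minEnclosingCircle(T)
        print(n,c[i].round(),s[i,4],"ztop %.1f"%(zt*1e3),"rect",np.round(r[0],1),np.round(r[1],1),round(r[2],1),"circ",np.round(e[0],1),round(e[1],1))
E
python3 - <<'E'
from h import *
for n in("top","side"):
    f=np.load(n+"0.npz");p,d=f["p"],f["d"];pots(n,p,d)
f=np.load("top0.npz");p,d=f["p"],f["d"];X=cloud("top",d)
print("table z",np.median(X[380:460,60:200,2]))
hs=cv2.cvtColor(p,cv2.COLOR_RGB2HSV)
print(hs[200,170],hs[160,210],hs[100,300],hs[400,100])
for a,b in((135,255),(265,385),(388,505)):
    m=np.zeros((480,640),bool);w=np.s_[115:240,a:b]
    m[w]=(hs[w][...,1]<60)&(hs[w][...,2]<110)
    m=cv2.morphologyEx(m.astype(np.uint8),cv2.MORPH_OPEN,np.ones((3,3)))
    c=max(cv2.findContours(m,cv2.RETR_EXTERNAL,cv2.CHAIN_APPROX_NONE)[0],key=cv2.contourArea)
    c=cv2.convexHull(c)[:,0]; M=eyes.camera_model("top");K=M["camera_matrix"]
    r=np.c_[(c[:,0]-K[0,2])/K[0,0],-(c[:,1]-K[1,2])/K[0,0],-np.ones(len(c))]@R.from_quat(M["attitude"]).as_matrix().T
    e=M["eye"];t=((.012-e[2])/r[:,2])[:,None];q=(e+r*t)[:,:2].astype(np.float32)*1000
    print("tray",[np.round(k,1) for k in cv2.minAreaRect(q)])
for v,u in((200,170),(200,217),(150,225),(160,170)):print(X[v,u]*1000)
E
```

```text
top [194. 142.] 386 ztop 57.9 rect [684.5 232.7] [42.6 45.7] 3.1 circ [684.5 232.9] 29.0
top [284. 271.] 206 ztop 47.4 rect [462.7  75.2] [29.  33.3] 26.7 circ [463.2  74.2] 17.8
side [284. 176.] 225 ztop 54.1 rect [ 678.  -207.4] [43.7 50.2] 42.3 circ [ 676.9 -209.5] 26.8
side [415. 183.] 217 ztop 47.7 rect [ 356.6 -317.4] [41.5 50.2] 6.1 circ [ 358.9 -317.6] 26.1
side [373. 203.] 328 ztop 48.3 rect [ 432.5 -191.3] [51.2 47.2] 80.1 circ [ 434.1 -191.9] 33.4
side [247. 219.] 224 ztop 78.5 rect [674.9   7.9] [27.7 36.7] 33.5 circ [674.7   7.9] 19.2
side [342. 229.] 251 ztop 47.5 rect [469.2 -64.2] [39.1 49.5] 18.0 circ [471.7 -64.1] 25.4
side [325. 271.] 220 ztop 54.2 rect [457.   83.9] [19.7  5.9] 32.9 circ [457.8  82.6] 9.9
side [191. 289.] 532 ztop 55.5 rect [681.9 238.8] [45.7 45. ] 89.3 circ [681.4 239. ] 30.3
side [326. 311.] 479 ztop 49.6 rect [415.3 188.1] [46.5 43.5] 88.2 circ [415.8 187. ] 29.1
side [322. 368.] 370 ztop 74.7 rect [371.  327.3] [30.  33.7] 9.9 circ [371.1 327.6] 17.3
side [544. 468.] 3246 ztop 280.7 rect [ 60.5 520.8] [163.3  31.7] 21.7 circ [ 55.  534.4] 81.7
table z 0.00027975881570052596
[120   8 102] [120   3  99] [ 16  53 149] [ 16  54 147]
tray [array([632.7, 235. ]), array([161.4, 167.4]), np.float64(89.1)]
tray [array([624.7,   2.1]), array([167.8, 159.5]), np.float64(3.7)]
tray [array([ 629.8, -210.3]), array([163., 169.]), np.float64(89.8)]
[587.72957685 278.34289006   8.27429517]
[587.61982983 194.12309273   6.97958048]
[680.64999485 182.31284011   4.46699459]
[662.07832178 281.50969377   6.36930872]
```

Run:
```python
import h
from h import *
f=np.load("top0.npz");p,d=f["p"],f["d"]
hs=cv2.cvtColor(p,cv2.COLOR_RGB2HSV)
for u,v in((218,284),(128,311),(367,249),(442,269),(520,316)):print(hs[v-2:v+3,u].tolist())
h.teal=lambda p:cv2.inRange(cv2.GaussianBlur(hs,(3,3),0),(65,35,30),(108,255,255))
pots("top",p,d,80)
cv2.imwrite("pics/c.png",cv2.resize(p[240:350,100:560,::-1],(800,191)))
```

```text
[[87, 60, 98], [88, 56, 114], [88, 56, 132], [86, 60, 140], [87, 58, 140]]
[[88, 55, 116], [87, 59, 112], [87, 58, 93], [87, 63, 77], [85, 59, 73]]
[[85, 47, 140], [88, 52, 122], [88, 50, 86], [88, 59, 74], [87, 56, 96]]
[[19, 35, 123], [81, 21, 119], [86, 45, 136], [87, 53, 131], [87, 51, 106]]
[[86, 48, 134], [88, 51, 120], [87, 54, 100], [88, 54, 114], [87, 51, 139]]
top [448. 142.] 847 ztop 56.7 rect [ 681.8 -213.5] [47.3 48.6] 18.0 circ [ 682.5 -213.8] 25.0
top [192. 142.] 966 ztop 57.6 rect [685.9 234. ] [47.6 45.4] 89.1 circ [686.  233.7] 30.6
top [323. 143.] 540 ztop 81.8 rect [677.   4.] [33.8 32.6] 40.2 circ [677.3   4.2] 17.6
top [366. 261.] 698 ztop 51.4 rect [473.3 -69. ] [47.4 46.8] 71.2 circ [474.2 -69.8] 24.6
top [282. 268.] 505 ztop 78.2 rect [464.4  75.1] [23.6 21.7] 3.1 circ [464.2  75.3] 12.2
top [441. 283.] 862 ztop 51.6 rect [ 436.6 -194.3] [45.1 45.7] 75.8 circ [ 436.1 -193.4] 29.8
top [218. 293.] 842 ztop 52.1 rect [420.4 182.6] [45.9 46.1] 86.3 circ [420.5 181.6] 30.9
top [133. 319.] 562 ztop 76.3 rect [375.  321.7] [33.3 34.5] 46.4 circ [375.4 322.7] 18.0
top [519. 328.] 899 ztop 51.2 rect [ 361.7 -321.8] [47.5 45.5] 89.7 circ [ 362.5 -322.7] 25.0
```

View pics/c.png

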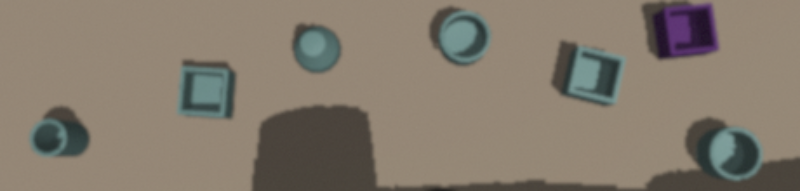

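```bash
cat >> h.py <<'E'
def plan(x,y,z,yaw=90):
    s=readout.sense();Q=R.from_quat(s["tool_rot"]);a=np.radians(yaw)
    G=R.from_matrix(np.array([[np.cos(a),np.sin(a),0],[np.sin(a),-np.cos(a),0],[0,0,-1]]))  # columns: tool x,y,z
    l=Q.inv().apply(np.array([x,y,z])/1000-s["position"])/.025
    r=np.degrees((Q.inv()*G).as_rotvec())/6
    print("lin",l.round(2),"rot",r.round(2),"t",round(s["clock"],2))
E
python3 -c "
from h import *
plan(362,-322,150)"
```

```text
lin [10.03 -6.38  4.23] rot [ -0.02  -0.02 -12.14] t 0.1
```

Emit:
carry_out:
  linear:
    - [10.03,-6.38,4.2]
    - [10.03,-6.38,4.2]
    - [10.03,-6.38,4.2]
    - [10.03,-6.38,4.2]
    - [10.03,-6.38,4.2]
    - [10.03,-6.38,4.2]
    - [10.03,-6.38,4.2]
    - [10.03,-6.38,4.2]
    - [10.03,-6.38,4.2]
    - [10.03,-6.38,4.2]
    - [10.03,-6.38,4.2]
    - [10.03,-6.38,4.2]
  rot:
    - [0,0,-12.14]
    - [0,0,-12.14]
    - [0,0,-12.14]
    - [0,0,-12.14]
    - [0,0,-12.14]
    - [0,0,-12.14]
    - [0,0,-12.14]
    - [0,0,-12.14]
    - [0,0,-12.14]
    - [0,0,-12.14]
    - [0,0,-12.14]
    - [0,0,-12.14]
  grip: [1,1,1,1,1,1,1,1,1,1,1,1]
  grip_force: 30

```text
clock: 1.3
position: [0.3619, -0.3221, 0.1505]
tool_rot: [0.708, 0.707, 0.001, -0.001]
wrist_force: [0.3, 0.0, 0.1]
opening: 0.0855
```

Run:
```python
from h import *
plan(362,-322,40)
p,d=eyes.capture("wrist");cv2.imwrite("pics/w1.png",p[...,::-1]);print(readout.sense()["qpos"].round(2))
```

```text
lin [-0.    0.    4.42] rot [-0.   -0.02 -0.01] t 1.3
[-0.91  0.13  1.86  0.    1.15 -0.91]
```

View pics/w1.png

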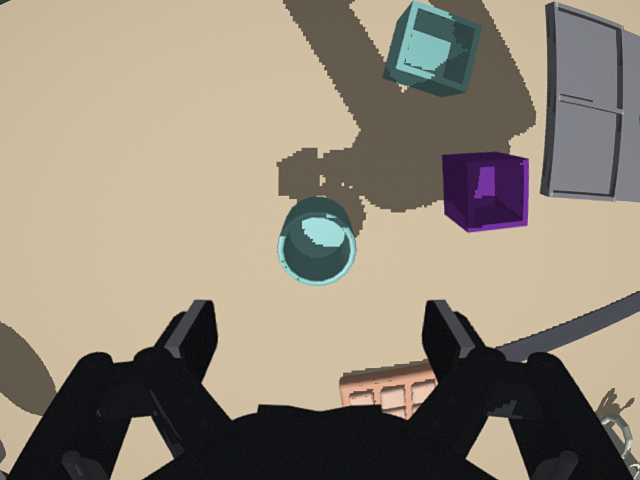

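The wrist view shows the round pot at (316,245), midway between the fingers at columns 210 and 430, so the aim is good in that direction.

Emit:
carry_out:
  linear:
    - [0,0,2]
    - [0,0,3.4]
    - [0,0,4.4]
    - [0,0,4.4]
    - [0,0,4.4]
    - [0,0,4.4]
    - [0,0,4.4]
    - [0,0,4.4]
    - [0,0,4.4]
    - [0,0,4.4]
    - [0,0,4.4]
    - [0,0,4.4]
  rot:
    - [0,0,0]
    - [0,0,0]
    - [0,0,0]
    - [0,0,0]
    - [0,0,0]
    - [0,0,0]
    - [0,0,0]
    - [0,0,0]
    - [0,0,0]
    - [0,0,0]
    - [0,0,0]
    - [0,0,0]
  grip: [1,1,1,1,1,0.3,0.3,0.3,0.3,0.3,0.3,0.3]

```text
clock: 2.55
position: [0.3628, -0.3232, 0.0425]
tool_rot: [0.707, 0.707, 0.0, 0.001]
wrist_force: [-0.4, 0.2, 4.7]
opening: 0.05
```

Emit:
carry_out:
  linear:
    - [0,0,-1]
    - [0,0,-3]
    - [0,0,-5]
    - [0.7,2,-5]
    - [1.4,4,-5]
    - [2.1,6,-5]
    - [2.7,8,-5]
    - [2.96,8.93,-5]
    - [2.96,8.93,-5]
    - [2.96,8.93,-4]
    - [2.96,8.93,-2.5]
    - [2.96,8.93,-2]
  rot:
    - [0,0,0]
    - [0,0,0]
    - [0,0,0]
    - [0,0,0]
    - [0,0,0]
    - [0,0,0]
    - [0,0,0]
    - [0,0,0]
    - [0,0,0]
    - [0,0,0]
    - [0,0,0]
    - [0,0,0]
  grip: [0.3,0.3,0.3,0.3,0.3,0.3,0.3,0.3,0.3,0.3,0.3,0.3]

```text
clock: 3.75
position: [0.5828, -0.248, 0.0892]
tool_rot: [0.708, 0.707, -0.001, -0.003]
wrist_force: [-0.3, -0.1, -1.8]
opening: 0.05
```

```bash
python3 -c "
from h import *
plan(586,-249,49)
p,d=eyes.capture('top');cv2.imwrite('pics/t1.png',p[...,::-1])
p,d=eyes.capture('side');cv2.imwrite('pics/s1.png',cv2.resize(p[120:320,200:450,::-1],(750,600)))"
```

```text
lin [-0.05  0.14  1.61] rot [-0.05 -0.03 -0.01] t 3.75
```

View pics/s1.png

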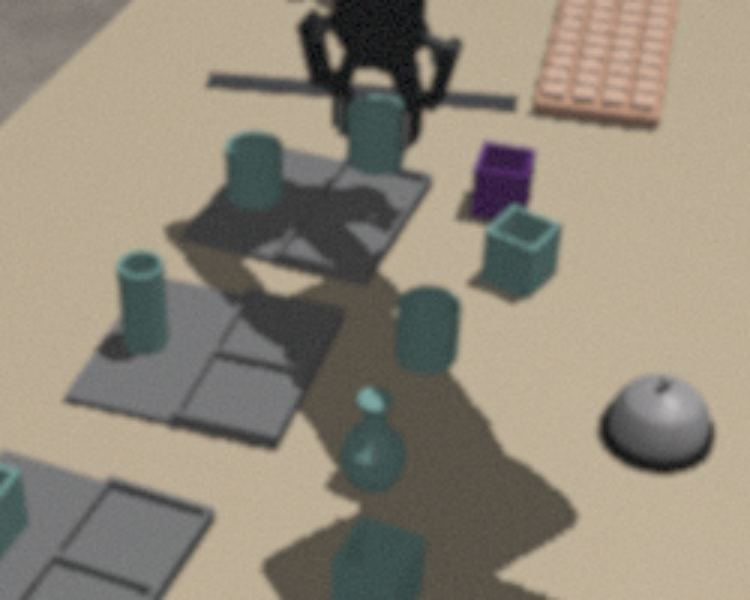

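The round pot is held upright over the far bay of tray_round (crop 375,130). I'll lower it gently.

Emit:
carry_out:
  linear:
    - [0,0.14,0.6]
    - [0,0.14,1.1]
    - [0,0.14,1.4]
    - [0,0.14,1.55]
    - [0,0.14,1.6]
    - [0,0.14,1.6]
  rot:
    - [0,0,0]
    - [0,0,0]
    - [0,0,0]
    - [0,0,0]
    - [0,0,0]
    - [0,0,0]
  grip: [0.3,0.3,0.3,0.3,0.3,0.3]

```text
clock: 4.45
position: [0.5868, -0.2484, 0.0503]
tool_rot: [0.708, 0.707, -0.001, -0.002]
wrist_force: [-0.1, 0.8, -0.8]
opening: 0.0498
```

Emit:
carry_out:
  linear:
    - [0,0,0.04]
    - [0,0,0.08]
    - [0,0,0.12]
    - [0,0,0.12]
  rot:
    - [0,0,0]
    - [0,0,0]
    - [0,0,0]
    - [0,0,0]
  grip: [0.3,0.3,0.3,0.3]

```text
clock: 4.85
position: [0.5873, -0.2486, 0.0487]
tool_rot: [0.708, 0.707, -0.0, -0.002]
wrist_force: [-2.0, 1.1, 5.7]
opening: 0.0502
```

Emit:
carry_out:
  linear:
    - [0,0,0]
    - [0,0,0]
    - [0,0,0]
    - [0,0,-0.3]
    - [0,0,-1.5]
    - [0,0,-3]
    - [0,0,-4.05]
    - [1.8,-1.1,-4.05]
    - [3.6,-2.2,-4.05]
    - [5.4,-3.3,-4.05]
    - [7.17,-4.54,-4.05]
    - [7.17,-4.54,-4.05]
  rot:
    - [0,0,0]
    - [0,0,0]
    - [0,0,0]
    - [0,0,0]
    - [0,0,0]
    - [0,0,0]
    - [0,0,0]
    - [0,0,0]
    - [0,0,0]
    - [0,0,0]
    - [0,0,0]
    - [0,0,0]
  grip: [0.85,0.85,0.85,0.85,1,1,1,1,1,1,1,1]

```text
clock: 6.05
position: [0.4704, -0.0655, 0.1498]
tool_rot: [0.706, 0.708, -0.001, -0.004]
wrist_force: [0.3, -0.2, 0.2]
opening: 0.0854
```

```bash
python3 -c "
from h import *
plan(474,-69.4,41)
p,d=eyes.capture('top');cv2.imwrite('pics/t2.png',cv2.resize(p[110:350,100:560,::-1],(800,417)))
p,d=eyes.capture('wrist');cv2.imwrite('pics/w2.png',p[...,::-1])"
```

```text
lin [-0.17  0.18  4.35] rot [-0.07 -0.04  0.02] t 6.05
```

View pics/w2.png

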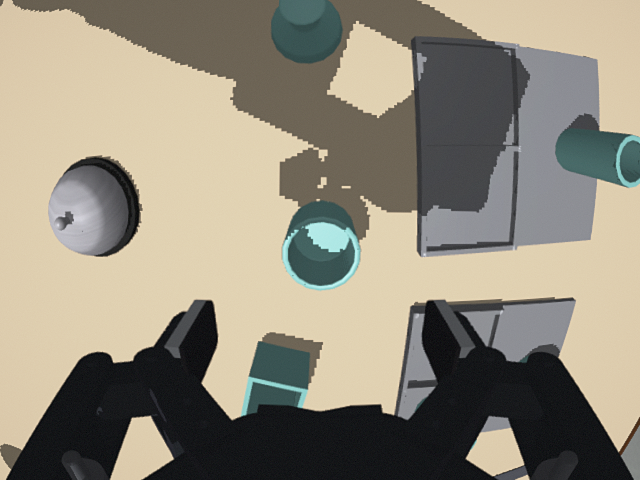

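The pot is at (321,248), between the fingers. tray_tall is on the right and the vase is at the top, clear of the gripper. I'll descend and grip.

Emit:
carry_out:
  linear:
    - [-0.17,0.16,1]
    - [-0.17,0.16,2.6]
    - [-0.17,0.16,4]
    - [-0.17,0.16,4.35]
    - [-0.17,0.16,4.35]
    - [-0.17,0.16,4.35]
    - [-0.17,0.16,4.35]
    - [-0.17,0.16,4.35]
    - [-0.17,0.16,4.35]
    - [-0.17,0.16,4.35]
    - [-0.17,0.16,4.35]
  rot:
    - [0,0,0]
    - [0,0,0]
    - [0,0,0]
    - [0,0,0]
    - [0,0,0]
    - [0,0,0]
    - [0,0,0]
    - [0,0,0]
    - [0,0,0]
    - [0,0,0]
    - [0,0,0]
  grip: [1,1,1,1,1,0.3,0.3,0.3,0.3,0.3,0.3]

```text
clock: 7.25
position: [0.4787, -0.0727, 0.0441]
tool_rot: [0.707, 0.708, 0.0, 0.0]
wrist_force: [-1.4, -0.4, 6.1]
opening: 0.0488
```

```bash
python3 -c "
from h import *
plan(586,-171,49)
plan(586,-171,150)"
```

```text
lin [-3.94  4.29 -0.19] rot [ 0.01 -0.    0.01] t 7.25
lin [-3.94  4.29 -4.23] rot [ 0.01 -0.    0.01] t 7.25
```

Emit:
carry_out:
  linear:
    - [0,0,-1.3]
    - [0,0,-3]
    - [0,0,-4.5]
    - [-1,1.1,-5]
    - [-2.3,2.5,-5]
    - [-3.5,3.7,-5]
    - [-3.94,4.29,-5]
    - [-3.94,4.29,-5]
    - [-3.94,4.29,-4]
    - [-3.94,4.29,-2.5]
    - [-3.94,4.29,-1.3]
    - [-3.94,4.29,-1.3]
  rot:
    - [0,0,0]
    - [0,0,0]
    - [0,0,0]
    - [0,0,0]
    - [0,0,0]
    - [0,0,0]
    - [0,0,0]
    - [0,0,0]
    - [0,0,0]
    - [0,0,0]
    - [0,0,0]
    - [0,0,0]
  grip: [0.3,0.3,0.3,0.3,0.3,0.3,0.3,0.3,0.3,0.3,0.3,0.3]

```text
clock: 8.45
position: [0.581, -0.1681, 0.0716]
tool_rot: [0.706, 0.708, -0.002, -0.006]
wrist_force: [-0.9, 1.0, -1.7]
opening: 0.0484
```

```bash
python3 -c "
from h import *
plan(586,-171,50.1)
p,d=eyes.capture('top');cv2.imwrite('pics/t3.png',cv2.resize(p[110:350,100:560,::-1],(800,417)))"
```

```text
lin [-0.12  0.21  0.86] rot [-0.1  -0.05  0.02] t 8.45
```

View pics/t3.png

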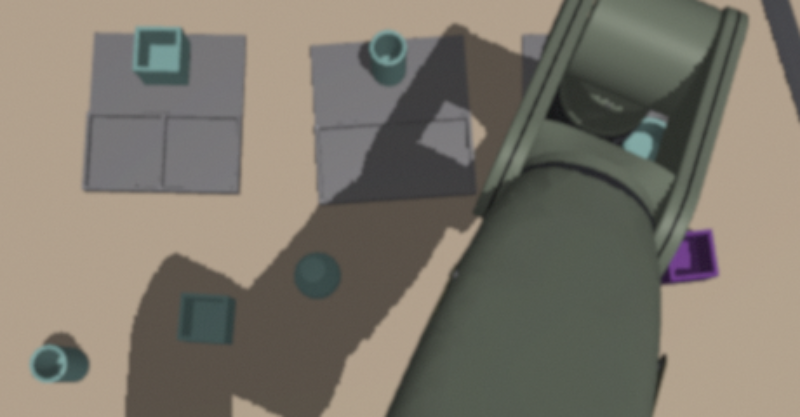

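The arm hides tray_round, but nothing else has moved. I'll lower now.

Emit:
carry_out:
  linear:
    - [-0.12,0.21,0.3]
    - [-0.12,0.21,0.6]
    - [-0.12,0.21,0.75]
    - [-0.12,0.21,0.82]
    - [-0.12,0.21,0.88]
    - [-0.12,0.21,0.9]
    - [-0.12,0.21,0.92]
  rot:
    - [-0.1,-0.05,0]
    - [-0.1,-0.05,0]
    - [-0.1,-0.05,0]
    - [-0.1,-0.05,0]
    - [-0.1,-0.05,0]
    - [-0.1,-0.05,0]
    - [-0.1,-0.05,0]
  grip: [0.3,0.3,0.3,0.3,0.3,0.3,0.3]

```text
clock: 9.2
position: [0.5885, -0.1721, 0.0515]
tool_rot: [0.706, 0.708, 0.001, 0.003]
wrist_force: [-0.1, 0.2, -1.1]
opening: 0.0488
```

Emit:
carry_out:
  linear:
    - [0,-0.06,0.04]
    - [0,-0.06,0.08]
    - [0,-0.06,0.12]
    - [0,-0.06,0.14]
  rot:
    - [0,0,0]
    - [0,0,0]
    - [0,0,0]
    - [0,0,0]
  grip: [0.3,0.3,0.3,0.3]

```text
clock: 9.6
position: [0.5871, -0.1723, 0.0502]
tool_rot: [0.706, 0.708, 0.001, 0.002]
wrist_force: [-4.8, 1.4, 13.3]
opening: 0.0488
```

Emit:
carry_out:
  linear:
    - [0,0,0]
    - [0,0,0]
    - [0,0,0]
    - [0,0,-0.3]
    - [0,0,-1.5]
    - [0,0,-3]
    - [0,0,-4]
    - [-0.2,-1.5,-4]
    - [-0.5,-3.2,-4]
    - [-0.7,-5,-4]
    - [-0.87,-6.03,-4]
    - [-0.87,-6.03,-4]
  rot:
    - [0,0,0]
    - [0,0,0]
    - [0,0,0]
    - [0,0,0]
    - [0,0,0]
    - [0,0,0]
    - [0,0,0]
    - [0,0,1]
    - [0,0,2.37]
    - [0,0,2.37]
    - [0,0,2.37]
    - [0,0,2.37]
  grip: [0.85,0.85,0.85,0.85,1,1,1,1,1,1,1,1]

```text
clock: 10.8
position: [0.4327, -0.1938, 0.1492]
tool_rot: [0.789, 0.614, 0.0, 0.001]
wrist_force: [0.0, 0.2, -0.0]
opening: 0.0854
```

```bash
python3 -c "
from h import *
plan(436.3,-194,41,75.8)
p,d=eyes.capture('wrist');cv2.imwrite('pics/w3.png',p[...,::-1])"
```

```text
lin [0.03 0.13 4.33] rot [ 0.02  0.01 -0.  ] t 10.8
```

View pics/w3.png

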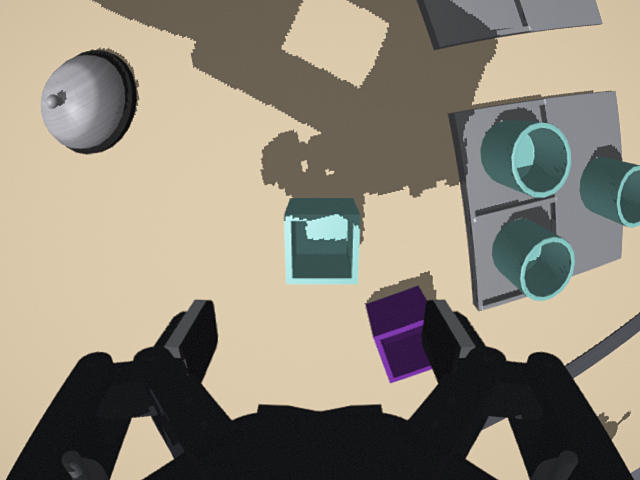

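Both round pots stand inside their bays at (520,160) and (535,265). The square pot at (321,245) lies square to the jaws, and the purple one is clear. I'll grip.

Emit:
carry_out:
  linear:
    - [0.03,0.13,1]
    - [0.03,0.13,2.6]
    - [0.03,0.13,4]
    - [0.03,0.13,4.3]
    - [0.03,0.13,4.3]
    - [0.03,0.13,4.3]
    - [0.03,0.13,4.3]
    - [0.03,0.13,4.3]
    - [0.03,0.13,4.3]
    - [0.03,0.13,4.3]
    - [0.03,0.13,4.3]
  rot:
    - [0,0,0]
    - [0,0,0]
    - [0,0,0]
    - [0,0,0]
    - [0,0,0]
    - [0,0,0]
    - [0,0,0]
    - [0,0,0]
    - [0,0,0]
    - [0,0,0]
    - [0,0,0]
  grip: [1,1,1,1,1,0.3,0.3,0.3,0.3,0.3,0.3]

```text
clock: 11.95
position: [0.4401, -0.1955, 0.0442]
tool_rot: [0.789, 0.614, 0.002, 0.004]
wrist_force: [0.1, 0.7, 7.0]
opening: 0.0454
```

```bash
python3 -c "
from h import *
plan(588.6,196.7,180,89)
plan(436,-194,180,89)"
```

```text
lin [16.65  1.96 -5.46] rot [ 0.08  0.03 -2.2 ] t 11.95
lin [ 0.01 -0.13 -5.43] rot [ 0.08  0.03 -2.2 ] t 11.95
```

Emit:
carry_out:
  linear:
    - [0,0,-1.3]
    - [0,0,-3.2]
    - [0,0,-5]
    - [1.3,0.1,-5.5]
    - [3.2,0.4,-5.5]
    - [5.1,0.6,-5.5]
    - [7,0.8,-5.5]
    - [8.9,1,-5.5]
    - [10.8,1.3,-5.5]
    - [12.7,1.5,-5.5]
    - [14.6,1.7,-5.5]
    - [16.65,1.96,-5.5]
  rot:
    - [0,0,0]
    - [0,0,0]
    - [0,0,0]
    - [0,0,0]
    - [0,0,-0.5]
    - [0,0,-1]
    - [0,0,-1.5]
    - [0,0,-2.2]
    - [0,0,-2.2]
    - [0,0,-2.2]
    - [0,0,-2.2]
    - [0,0,-2.2]
  grip: [0.3,0.3,0.3,0.3,0.3,0.3,0.3,0.3,0.3,0.3,0.3,0.3]

```text
clock: 13.15
position: [0.5882, 0.1969, 0.1815]
tool_rot: [0.713, 0.701, 0.001, 0.005]
wrist_force: [0.7, 0.0, -0.3]
opening: 0.0454
```

```bash
python3 -c "
from h import *
plan(588.6,196.7,50.2,89)"
```

```text
lin [ 0.01 -0.03  5.25] rot [0.08 0.04 0.  ] t 13.15
```

Emit:
carry_out:
  linear:
    - [0,0,1]
    - [0,0,2.5]
    - [0,0,3.8]
    - [0,0,4.5]
    - [0,0,4.8]
    - [0,0,5]
    - [0,0,5.1]
    - [0,0,5.16]
    - [0,0,5.2]
    - [0,0,5.2]
  rot:
    - [0.08,0.04,0]
    - [0.08,0.04,0]
    - [0.08,0.04,0]
    - [0.08,0.04,0]
    - [0.08,0.04,0]
    - [0.08,0.04,0]
    - [0.08,0.04,0]
    - [0.08,0.04,0]
    - [0.08,0.04,0]
    - [0.08,0.04,0]
  grip: [0.3,0.3,0.3,0.3,0.3,0.3,0.3,0.3,0.3,0.3]

```text
clock: 14.15
position: [0.5898, 0.1964, 0.0523]
tool_rot: [0.713, 0.701, 0.001, 0.0]
wrist_force: [-0.2, -0.0, -0.1]
opening: 0.0456
```

Emit:
carry_out:
  linear:
    - [0,0,0.04]
    - [0,0,0.08]
    - [0,0,0.12]
    - [0,0,0.12]
  rot:
    - [0,0,0]
    - [0,0,0]
    - [0,0,0]
    - [0,0,0]
  grip: [0.3,0.3,0.3,0.3]

```text
clock: 14.55
position: [0.5901, 0.1966, 0.0503]
tool_rot: [0.713, 0.701, 0.001, 0.001]
wrist_force: [-1.7, -0.5, 4.1]
opening: 0.0454
```

Emit:
carry_out:
  linear:
    - [0,0,0]
    - [0,0,0]
    - [0,0,0]
    - [0,0,-0.3]
    - [0,0,-1.5]
    - [0,0,-3]
    - [0,0,-4]
    - [-0.2,-1.7,-4]
    - [-0.4,-3.6,-4]
    - [-0.6,-5.5,-4]
    - [-0.7,-6.77,-4]
    - [-0.7,-6.77,-4]
  rot:
    - [0,0,0]
    - [0,0,0]
    - [0,0,0]
    - [0,0,0]
    - [0,0,0]
    - [0,0,0]
    - [0,0,0]
    - [0,0,0.2]
    - [0,0,0.45]
    - [0,0,0.45]
    - [0,0,0.45]
    - [0,0,0.45]
  grip: [0.85,0.85,0.85,0.85,1,1,1,1,1,1,1,1]

```text
clock: 15.75
position: [0.4152, 0.1816, 0.1489]
tool_rot: [0.729, 0.684, -0.001, -0.001]
wrist_force: [0.0, 0.8, -0.1]
opening: 0.0852
```

```bash
python3 -c "
from h import *
plan(420.5,182,41,86.3)
p,d=eyes.capture('wrist');cv2.imwrite('pics/w4.png',p[...,::-1])"
```

```text
lin [0.03 0.22 4.32] rot [-0.03  0.01  0.01] t 15.75
```

View pics/w4.png

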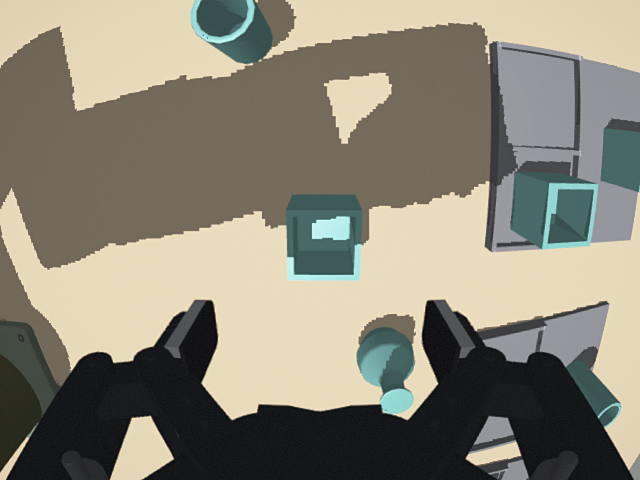

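The first square pot stands in its bay at (545,210). The next one at (323,238) is aligned with the jaws, and the vase is about 100 mm away. I'll grip.

Emit:
carry_out:
  linear:
    - [0.03,0.22,1]
    - [0.03,0.22,2.6]
    - [0.03,0.22,4]
    - [0.03,0.22,4.3]
    - [0.03,0.22,4.3]
    - [0.03,0.22,4.3]
    - [0.03,0.22,4.3]
    - [0.03,0.22,4.3]
    - [0.03,0.22,4.3]
    - [0.03,0.22,4.3]
    - [0.03,0.22,4.3]
  rot:
    - [0,0,0]
    - [0,0,0]
    - [0,0,0]
    - [0,0,0]
    - [0,0,0]
    - [0,0,0]
    - [0,0,0]
    - [0,0,0]
    - [0,0,0]
    - [0,0,0]
    - [0,0,0]
  grip: [1,1,1,1,1,0.3,0.3,0.3,0.3,0.3,0.3]

```text
clock: 16.9
position: [0.4255, 0.1827, 0.0441]
tool_rot: [0.729, 0.684, 0.002, 0.001]
wrist_force: [-0.5, -0.3, 5.3]
opening: 0.0458
```

```bash
python3 -c "
from h import *
plan(589.8,274.7,180,89)"
```

```text
lin [ 4.09  6.35 -5.4 ] rot [ 0.04 -0.01 -0.44] t 16.9
```

Emit:
carry_out:
  linear:
    - [0,0,-1.3]
    - [0,0,-3.2]
    - [0,0,-5]
    - [0.8,1.2,-5.4]
    - [1.8,2.8,-5.4]
    - [2.8,4.4,-5.4]
    - [3.7,5.8,-5.4]
    - [4.09,6.35,-5.4]
    - [4.09,6.35,-5.4]
  rot:
    - [0,0,0]
    - [0,0,0]
    - [0,0,0]
    - [0,0,0]
    - [0,0,-0.44]
    - [0,0,-0.44]
    - [0,0,-0.44]
    - [0,0,-0.44]
    - [0,0,-0.44]
  grip: [0.3,0.3,0.3,0.3,0.3,0.3,0.3,0.3,0.3]

```text
clock: 17.8
position: [0.5917, 0.2756, 0.18]
tool_rot: [0.713, 0.701, 0.003, 0.002]
wrist_force: [0.3, -0.5, -1.3]
opening: 0.0456
```

```bash
python3 -c "
from h import *
plan(589.8,274.7,50.1,89)"
```

```text
lin [-0.04 -0.11  5.19] rot [ 0.06 -0.01  0.01] t 17.8
```

Emit:
carry_out:
  linear:
    - [0,-0.1,1]
    - [0,-0.1,2.5]
    - [0,-0.1,3.8]
    - [0,-0.1,4.5]
    - [0,-0.1,4.8]
    - [0,-0.1,5]
    - [0,-0.1,5.08]
    - [0,-0.1,5.14]
    - [0,-0.1,5.18]
    - [0,-0.1,5.18]
  rot:
    - [0.06,0,0]
    - [0.06,0,0]
    - [0.06,0,0]
    - [0.06,0,0]
    - [0.06,0,0]
    - [0.06,0,0]
    - [0.06,0,0]
    - [0.06,0,0]
    - [0.06,0,0]
    - [0.06,0,0]
  grip: [0.3,0.3,0.3,0.3,0.3,0.3,0.3,0.3,0.3,0.3]

```text
clock: 18.8
position: [0.5905, 0.276, 0.0513]
tool_rot: [0.713, 0.701, 0.001, -0.0]
wrist_force: [0.5, 0.7, -1.7]
opening: 0.0452
```

Emit:
carry_out:
  linear:
    - [0,0,0.03]
    - [0,0,0.06]
    - [0,0,0.09]
    - [0,0,0.09]
  rot:
    - [0,0,0]
    - [0,0,0]
    - [0,0,0]
    - [0,0,0]
  grip: [0.3,0.3,0.3,0.3]

```text
clock: 19.2
position: [0.591, 0.2762, 0.0502]
tool_rot: [0.713, 0.701, 0.002, 0.0]
wrist_force: [-2.6, -0.7, 5.3]
opening: 0.0457
```

Emit:
carry_out:
  linear:
    - [0,0,0]
    - [0,0,0]
    - [0,0,0]
    - [0,0,-0.3]
    - [0,0,-1.5]
    - [0,0,-3]
    - [0,0,-4.4]
    - [0.4,-1.9,-4.4]
    - [0.8,-3.8,-4.4]
    - [1.2,-5.7,-4.4]
    - [1.5,-7.6,-4.4]
    - [1.68,-8.67,-4.4]
  rot:
    - [0,0,0]
    - [0,0,0]
    - [0,0,0]
    - [0,0,0]
    - [0,0,0]
    - [0,0,0]
    - [0,0,0]
    - [0,0,0]
    - [0,0,0]
    - [0,0,0]
    - [0,0,0]
    - [0,0,0]
  grip: [0.85,0.85,0.85,0.85,1,1,1,1,1,1,1,1]

```text
clock: 20.4
position: [0.3709, 0.3216, 0.1597]
tool_rot: [0.712, 0.702, 0.001, -0.0]
wrist_force: [1.2, -0.4, 0.5]
opening: 0.0853
```

```bash
python3 -c "
from h import *
plan(375,322,54,89)
p,d=eyes.capture('wrist');cv2.imwrite('pics/w5.png',p[...,::-1])"
```

```text
lin [0.01 0.16 4.23] rot [ 0.   -0.02  0.02] t 20.4
```

View pics/w5.png

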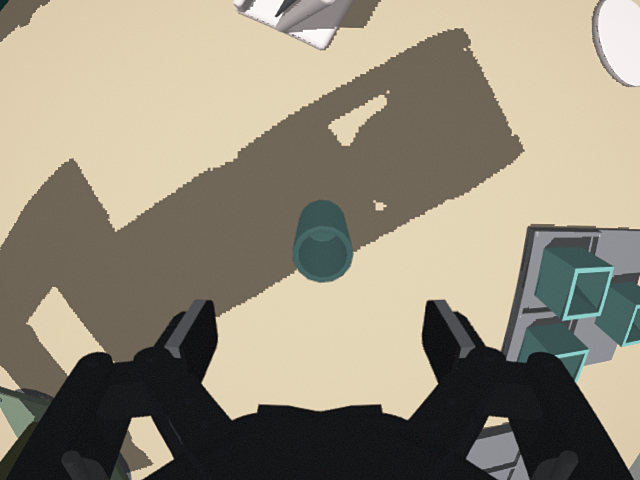

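Both square pots stand in their bays at (570,280) and (550,355). The tall pot at (322,250) is centred between the jaws. I'll grip.

Emit:
carry_out:
  linear:
    - [0,0.16,1]
    - [0,0.16,2.6]
    - [0,0.16,3.8]
    - [0,0.16,4.2]
    - [0,0.16,4.2]
    - [0,0.16,4.2]
    - [0,0.16,4.2]
    - [0,0.16,4.2]
    - [0,0.16,4.2]
    - [0,0.16,4.2]
    - [0,0.16,4.2]
    - [0,0.16,4.2]
  rot:
    - [0,0,0]
    - [0,0,0]
    - [0,0,0]
    - [0,0,0]
    - [0,0,0]
    - [0,0,0]
    - [0,0,0]
    - [0,0,0]
    - [0,0,0]
    - [0,0,0]
    - [0,0,0]
    - [0,0,0]
  grip: [1,1,1,1,1,0.2,0.2,0.2,0.2,0.2,0.2,0.2]

```text
clock: 21.65
position: [0.3726, 0.3226, 0.0557]
tool_rot: [0.712, 0.702, 0.001, -0.001]
wrist_force: [-0.2, -1.2, 6.0]
opening: 0.0363
```

```bash
python3 -c "
from h import *
plan(578.8,38.2,210,93)"
```

```text
lin [-11.25   8.4   -6.21] rot [-0.01 -0.03 -0.63] t 21.65
```

Emit:
carry_out:
  linear:
    - [0,0,-1.3]
    - [0,0,-3.2]
    - [0,0,-5]
    - [-1,0.7,-6.2]
    - [-2.4,1.8,-6.2]
    - [-3.9,2.9,-6.2]
    - [-5.4,4,-6.2]
    - [-6.9,5.1,-6.2]
    - [-8.4,6.2,-6.2]
    - [-9.9,7.4,-6.2]
    - [-11.25,8.4,-6.2]
    - [-11.25,8.4,-6.2]
  rot:
    - [0,0,0]
    - [0,0,0]
    - [0,0,0]
    - [0,0,0]
    - [0,0,-0.3]
    - [0,0,-0.63]
    - [0,0,-0.63]
    - [0,0,-0.63]
    - [0,0,-0.63]
    - [0,0,-0.63]
    - [0,0,-0.63]
    - [0,0,-0.63]
  grip: [0.2,0.2,0.2,0.2,0.2,0.2,0.2,0.2,0.2,0.2,0.2,0.2]

```text
clock: 22.85
position: [0.5816, 0.0334, 0.2098]
tool_rot: [0.69, 0.723, 0.001, 0.0]
wrist_force: [-0.3, -0.3, -1.0]
opening: 0.0362
```

```bash
python3 -c "
from h import *
plan(578.8,38.2,61.7,93)"
```

```text
lin [ 0.19 -0.11  5.92] rot [ 0.01 -0.01 -0.05] t 22.85
```

Emit:
carry_out:
  linear:
    - [0.19,-0.11,1]
    - [0.19,-0.11,2.6]
    - [0.19,-0.11,4]
    - [0.19,-0.11,5]
    - [0.19,-0.11,5.5]
    - [0.19,-0.11,5.7]
    - [0.19,-0.11,5.8]
    - [0.19,-0.11,5.87]
    - [0.19,-0.11,5.9]
    - [0.19,-0.11,5.9]
  rot:
    - [0,0,0]
    - [0,0,0]
    - [0,0,0]
    - [0,0,0]
    - [0,0,0]
    - [0,0,0]
    - [0,0,0]
    - [0,0,0]
    - [0,0,0]
    - [0,0,0]
  grip: [0.2,0.2,0.2,0.2,0.2,0.2,0.2,0.2,0.2,0.2]

```text
clock: 23.85
position: [0.5795, 0.0381, 0.0633]
tool_rot: [0.69, 0.723, 0.001, 0.001]
wrist_force: [0.2, -0.5, -0.2]
opening: 0.0361
```

Emit:
carry_out:
  linear:
    - [0,0,0.03]
    - [0,0,0.06]
    - [0,0,0.09]
    - [0,0,0.09]
  rot:
    - [0,0,0]
    - [0,0,0]
    - [0,0,0]
    - [0,0,0]
  grip: [0.2,0.2,0.2,0.2]

```text
clock: 24.25
position: [0.58, 0.038, 0.0618]
tool_rot: [0.69, 0.723, 0.002, 0.001]
wrist_force: [-1.4, -0.0, 4.8]
opening: 0.0363
```

Emit:
carry_out:
  linear:
    - [0,0,0]
    - [0,0,0]
    - [0,0,0]
    - [0,0,0]
    - [0,0,-0.3]
    - [0,0,-1.5]
    - [0,0,-3]
    - [0,0,-5]
    - [0,0,-7]
    - [0,-2,-7]
    - [0,-4,-7]
    - [0,-5,-7]
  rot:
    - [0,0,0]
    - [0,0,0]
    - [0,0,0]
    - [0,0,0]
    - [0,0,0]
    - [0,0,0]
    - [0,0,0]
    - [0,0,0]
    - [0,0,0]
    - [0,0,0]
    - [0,0,0]
    - [0,0,0]
  grip: [0.75,0.75,0.75,0.75,0.85,1,1,1,1,1,1,1]

```text
clock: 25.45
position: [0.451, 0.0323, 0.2365]
tool_rot: [0.69, 0.724, 0.001, 0.001]
wrist_force: [0.5, -0.5, -1.0]
opening: 0.0853
```

Emit:
carry_out:
  linear:
    - [-1.5,0,0]
    - [-3.5,0,0]
    - [-5.5,-0.5,0]
    - [-7.5,-1,0]
    - [-9.5,-1.5,0]
    - [-11.5,-2,0]
    - [-13.5,-2.5,0]
    - [-14,-3,0]
    - [-14,-3,0]
    - [-14,-3,0]
  rot:
    - [0,0,0]
    - [0,0,0]
    - [0,0,0]
    - [0,0,0]
    - [0,0,0]
    - [0,0,0]
    - [0,0,0]
    - [0,0,0]
    - [0,0,0]
    - [0,0,0]
  grip: [1,1,1,1,1,1,1,1,1,1]

```text
clock: 26.45
position: [0.3923, -0.3208, 0.2364]
tool_rot: [0.691, 0.723, 0.001, 0.001]
wrist_force: [-0.7, 0.6, 0.2]
opening: 0.0857
```

Run:
```python
import h
from h import *
h.teal=lambda p:cv2.inRange(cv2.GaussianBlur(cv2.cvtColor(p,cv2.COLOR_RGB2HSV),(3,3),0),(65,35,30),(108,255,255))
p,d=eyes.capture('top');pots("top",p,d,80)
q,_=eyes.capture('side')
cv2.imwrite('pics/f.png',np.vstack([cv2.resize(p[100:350,90:560,::-1],(564,300)),cv2.resize(q[130:380,150:450,::-1],(564,300))]))
```

```text
top [448. 142.] 847 ztop 57.4 rect [ 681.5 -213.1] [47.2 48. ] 6.5 circ [ 682.  -213.1] 24.6
top [192. 142.] 967 ztop 57.7 rect [686.1 234. ] [47.3 44.6] 89.4 circ [685.7 233.5] 30.6
top [323. 143.] 541 ztop 82.0 rect [677.3   3.8] [33.4 33.6] 30.9 circ [677.3   4.2] 17.4
top [167. 193.] 991 ztop 57.9 rect [593.2 275.9] [47.8 45.5] 88.6 circ [592.3 275.3] 31.4
top [213. 193.] 959 ztop 58.2 rect [592.6 195.1] [46.7 46.7] 89.3 circ [591.3 195.1] 31.9
top [424. 194.] 830 ztop 57.6 rect [ 589.2 -169.5] [47.6 48.6] 86.2 circ [ 589.3 -169.5] 24.8
top [470. 194.] 867 ztop 57.4 rect [ 589.2 -248.3] [48.1 48.5] 79.8 circ [ 589.  -248.3] 24.9
top [302. 196.] 506 ztop 82.8 rect [582.4  38.6] [33.5 33.2] 0.8 circ [582.5  38.6] 17.8
top [282. 268.] 505 ztop 78.2 rect [464.6  75.1] [23.2 21.7] 0.4 circ [464.4  75.2] 12.0
```

View pics/f.png

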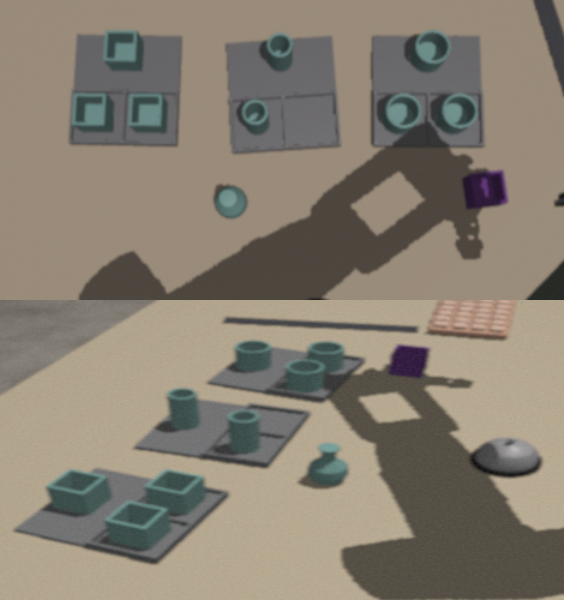

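All five pots stand upright in the correct bays, and the vase and purple pot haven't moved. I'll hand in.

```bash
python3 -c "
from workcell import ticket
print(ticket.sign_off())"
```

```text
the job is handed in; nothing more can be done
None
```

The job is done and handed in at about 26.6 s of the 106 s. All five teal pots stand upright in their matching trays: two round, two square and one tall. The -y bay of tray_tall stays empty. Each pot was lowered until the wrist force showed light contact (4 to 13 N) before I released it.

- **Placing:** in the last top view every pot is within about 4 mm of its bay centre. Rim heights match the fixed samples, at about 58 mm for the low pots and 82 to 83 mm for the tall one.
- **Bystanders:** the vase is within 0.3 mm of its first measured position, and the purple pot looks unmoved in the picture.
- **Disagreements:** the top view puts the pots about 1 to 3 mm further out in x than the gripper did at release, roughly the calibration error. The side view put some pots and samples 5 mm or more away from the top view, so I relied on the top view.

No check failed.

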